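# Count bottle caps through the tray gate

### The job

Push the three small blue screw caps that lie loose in the white counting tray one at a time along the tray floor and out through the narrow gate between the steel guides, so that each drops into the catch box before the next one goes. Use the fingertips or the outside of the fingers only: do not pick up any cap. Leave the one wide cap in the tray, and leave the bottle, beaker and carton beside it where they stand.

Things in the scene. Friction and masses are not known exactly. Their poses are not given: they have to be found in the camera images.
- tray: white counting tray fixed on a steel stand. Origin on the bench (z = 0) below it; x axis along the sweep, out through the gate; z up. Floor: flat, its top 110 mm above the bench, from x = -210 mm (inside of the rear wall) to the open lip at x = +100 mm, y = -125 to +125 mm inside; walls 25 mm high above the floor
- gate (a point): middle of the gate on the tray floor: tray x = 94 mm, y = 0, 110 mm above the bench. Two upright steel guides, 28 mm high, slant in from tray (x -20, y +-125) to (x 88, y +-22) mm, then run parallel for 12 mm to the lip: the gate is 44 mm wide. The lip is 6 mm past this point; a cap pushed until its centre is past the lip tips over it and drops
- box_in (a point): centre of the inner floor of the open-topped translucent catch box fixed below the lip: tray x = 144 mm, y = 0, 6 mm above the bench. Inside it spans tray x 99 to 189, y -66 to +66 mm; its far and side walls reach 135 mm above the bench; it is deep enough for all three caps
- cap_a_mid (a point): one of three alike small blue ribbed screw caps, 34 mm diameter, 18 mm high, 11 to 18 g, lying closed top up on the tray floor; this point is its centre, 9 mm above its underside
- cap_b_mid (a point): second small cap, same as cap_a; its centre
- cap_c_mid (a point): third small cap, same as cap_a, which starts in the rear half of the tray, beside the wide cap; its centre
- cap_a: the small cap cap_a; origin at the centre of its underside, z along its axis
- cap_b: the small cap cap_b, likewise
- cap_c: the small cap cap_c, likewise
- wide_cap_mid (a point): the wide blue screw cap that stays in the tray, 52 mm diameter, 26 mm high, too wide for the gate, in the rear half of the tray; this point is its centre, 13 mm above its underside
- bottle: glass bottle with blue cap, 68 mm diameter, 140 mm high, standing on the bench to the robot's right of the tray; origin at the centre of its underside
- beaker: small glass beaker, 48 mm diameter, 55 mm high, standing on the bench to the robot's right of the tray; origin at the centre of its underside
- carton: white and red carton, 160 x 50 x 45 mm, lying on the bench to the robot's left of the tray; origin at the centre of its underside
Things that resemble listed ones, but are neither listed nor needed, are in the scene too. Leave any orange or pink look-alike of the cap_a alone.

How it is judged:
On the way, in this order (a step that is already met when the one before it is completed fails the run):
1. one small cap has dropped into the catch box, alone (((x of cap_a_mid in the frame of tray between 0.099 and 0.189 m and y of cap_a_mid in the frame of tray between -0.066 and 0.066 m and z of cap_a_mid in the frame of tray below 0.096 m) or (x of cap_b_mid in the frame of tray between 0.099 and 0.189 m and y of cap_b_mid in the frame of tray between -0.066 and 0.066 m and z of cap_b_mid in the frame of tray below 0.096 m) or (x of cap_c_mid in the frame of tray between 0.099 and 0.189 m and y of cap_c_mid in the frame of tray between -0.066 and 0.066 m and z of cap_c_mid in the frame of tray below 0.096 m))), for 0.2 s.
2. then a second small cap has dropped in ((((x of cap_a_mid in the frame of tray between 0.099 and 0.189 m and y of cap_a_mid in the frame of tray between -0.066 and 0.066 m and z of cap_a_mid in the frame of tray below 0.096 m) and (x of cap_b_mid in the frame of tray between 0.099 and 0.189 m and y of cap_b_mid in the frame of tray between -0.066 and 0.066 m and z of cap_b_mid in the frame of tray below 0.096 m)) or ((x of cap_a_mid in the frame of tray between 0.099 and 0.189 m and y of cap_a_mid in the frame of tray between -0.066 and 0.066 m and z of cap_a_mid in the frame of tray below 0.096 m) and (x of cap_c_mid in the frame of tray between 0.099 and 0.189 m and y of cap_c_mid in the frame of tray between -0.066 and 0.066 m and z of cap_c_mid in the frame of tray below 0.096 m)) or ((x of cap_b_mid in the frame of tray between 0.099 and 0.189 m and y of cap_b_mid in the frame of tray between -0.066 and 0.066 m and z of cap_b_mid in the frame of tray below 0.096 m) and (x of cap_c_mid in the frame of tray between 0.099 and 0.189 m and y of cap_c_mid in the frame of tray between -0.066 and 0.066 m and z of cap_c_mid in the frame of tray below 0.096 m)))), for 0.2 s.
3. then the third small cap has dropped in (x of cap_a_mid in the frame of tray between 0.099 and 0.189 m and y of cap_a_mid in the frame of tray between -0.066 and 0.066 m and z of each of cap_a_mid, cap_b_mid, cap_c_mid in the frame of tray below 0.096 m and x of cap_b_mid in the frame of tray between 0.099 and 0.189 m and y of cap_b_mid in the frame of tray between -0.066 and 0.066 m and x of cap_c_mid in the frame of tray between 0.099 and 0.189 m and y of cap_c_mid in the frame of tray between -0.066 and 0.066 m), for 0.2 s.
At the end, for the whole second after the job is handed in: All three small caps lie at rest (under 20 mm/s) inside the catch box, their centres at least 14 mm below the tray floor; the wide cap is still inside the tray, on its floor (all of step 3 and linear speed of each of cap_a, cap_b, cap_c below 0.02 m/s and x of wide_cap_mid in the frame of tray between -0.21 and 0.09 m and y of wide_cap_mid in the frame of tray between -0.125 and 0.125 m and z of wide_cap_mid in the frame of tray above 0.115 m); the robot touches nothing.
It fails at once if a small cap is lifted more than 15 mm, or the wide cap more than 20 mm, off the tray floor (z of any of cap_a_mid, cap_b_mid, cap_c_mid in the frame of tray above 0.134 m or z of wide_cap_mid in the frame of tray above 0.143 m).
It fails at once if the bottle, beaker or carton is pushed more than 15 mm or tipped (distance of any of bottle, beaker, carton from where it was at the start of the episode above 0.015 m or angle between any of bottle, beaker, carton's own z axis and vertical above 0.3 rad).
It also fails if it takes over 54 s, if anything falls off the work surface, if the arm or the gripper's body presses on something with over 40 N, if the wrist force passes 120 N, or if a joint passes its speed limit or range.

### The arm

A 7-joint arm with a two-finger parallel gripper is mounted at the origin on the work surface. World frame = base frame: x ahead of the robot, y to its left, z up, the work surface at z = 0. Lengths are in m, angles in rad, forces in N, time in s.
With the tool pointing down it reaches from about 0.4 to 0.875 m from the base axis. Payload 19.3 kg.
Tool frame: the origin (TCP) lies midway between the tips of the shut fingers; the grasp point (between the pads) lies 19 mm behind it; z points along the fingers, y is the line along which they close (so a half turn about z gives the same grasp; the last joint's range is limited). The gripper opens to 85 mm and grips with 20 to 120 N. Pads are 22 mm wide; open, the fingers measure 114 mm over their backs; the gripper's body (76 mm by 85 mm) begins 54 mm behind the grasp point. The pads swing forward as they close: fully open they stand 13 mm farther back than shut.
Start: joints at [1.13, 0.521, -0.036, 1.599, 0.021, 1.021, -0.113], TCP at [0.226, -0.583, 0.231] pointing down, gripper open.
Joint ranges: [-2.91, 2.91], [-0.3, 2.13], [-1.5, 1.42], [0.17, 2.43], [-1.26, 4.41], [0.16, 1.93], [-2.52, 2.52]. Speed limits (rad/s): [1.89, 1.89, 2.39, 2.39, 3.01, 3.01, 3.01].

### API

Orientations are given as [roll, pitch, yaw] about the fixed x, y, z axes, in that order (R = Rz(yaw) Ry(pitch) Rx(roll)).
In Python, from workcell import telemetry, grab_frame, calibration, bot, outline_of, landmark_of gives the robot as it stands. The module is installed in compiled form; this text tells all that it offers.
- The arm moves only by the shell command python3 -m inch 'ROWS' [FORCE]. ROWS is JSON, a list of rows, each a list of 7 numbers: the shift along the tool's x, y, z in m, then the turn, a rotation vector about the tool's x, y, z in rad, then the closure, from 0 (fully open) to 1 (shut). A call has 1 to 5 rows; each row shifts and turns the commanded pose from where the row before left it, along the tool's axes as they then stand; what a row does not reach is not made up. A row lasts 1/10 s, in which the tool goes at most 50 mm and 8.59 degrees, less where a joint would pass 70% of its speed; a pose out of reach is approached as far as the arm can. A call is refused whole if a number of a shift passes 0.05 or a number of a turn 0.15, either way. A call with a gripper value outside its range is refused whole. The fingers move at their own pace and stop on an object; FORCE is the grip in N (left out, the last holds). Time passes only in rows, so rows that do not move let the fingers close. It gives the time, the measured TCP pose, the force, the opening and the grip force at its end, in the units of the state.
- telemetry.observe(): the state, without advancing time (a new reading comes with each control period).
- grab_frame(name): name is "scene" or "top"; returns the picture (384x512x3 uint8, red, green, blue); there is no depth.
- calibration(name): a dict with "fovy" (degrees; the focal length in pixels is half the picture's height over the tangent of half this angle, whatever the lens; pixels are square), "cx", "cy" (the principal point, pixels), "dist" ([k1, k2, p1, p2, k3] as OpenCV has them; the pictures are not rectified), "pose" (4x4, takes a point from camera to world coordinates). Camera axes: x right, y down, z forward; pixel columns grow to the right and rows downward; lengths in m; the calibration is good to about 2 mm. A picture is of the moment at which its call begins. calibration takes no time and is no camera call.
- bot.job_done(): hands the job in; it is judged then, once.
Trained networks look in the newest picture that a camera, given by its name, has taken for a name from the list of things; names that differ only in an ending like _2 or _b are one class to them, and where a whole thing is asked for, a point or a joint stands for the part that bears it (a point fixed in the world has none). Each returns a list of dicts, best first, with "score" (0 to 1); they miss things now and then, are a little off and sometimes report something else, mostly with a low value. They report only what shows in the picture. A call takes as long as a camera call. They do not tell look-alikes from the thing itself.
- outline_of(label, camera): "region" (384x512 bool, what is visible of it) and "rect" ([left, top, right, bottom] in pixels, round what is visible of it).
- landmark_of(label, camera): "xy" ([column, row] in pixels: a listed point, or the origin of a listed thing).
The state is a dict: "clock": time; "qpos": joint angles; "qd": joint speeds; "joint_efforts": joint torques, N m; "position": TCP position; "tool_rot": TCP orientation; "force": force on the tool from outside, world axes, zero at the start; "moment": the same for the moment, N m; "grip_width": finger opening in m; "finger_force": force on a finger pad.
Only numpy, scipy, OpenCV 4.12 (cv2) and the standard library are available. Lean on these libraries where they do the work, as an engineer would, in place of code of your own. Each camera call takes 0.05 s, during which the arm holds its last target. There are 200 camera calls.

## Working session

There is one attempt and no reset: what is moved stays moved. The work goes in short steps, Python scripts to look and compute and a shell command to move; the robot and the scene stay as the last step left them, time stands still between calls to the robot, and variables do not carry over. Pictures are saved under pics/ and viewed, at most 10 in all, crops included, and the job is handed in when it is done.

```bash
mkdir -p pics; cat > h.py <<'E'
import numpy as np, cv2
from workcell import telemetry, grab_frame, calibration, bot, outline_of, landmark_of
def K(c):
    f=192/np.tan(np.radians(c['fovy'])/2); return np.array([[f,0,c['cx']],[0,f,c['cy']],[0,0,1]])
def ray(name,xy,z):
    c=calibration(name); p=cv2.undistortPoints(np.array([[xy]],float),K(c),np.array(c['dist'],float))[0,0]
    T=np.array(c['pose']); d=T[:3,:3]@[p[0],p[1],1]; o=T[:3,3]; return o+d*(z-o[2])/d[2]
def proj(name,P):
    c=calibration(name);T=np.linalg.inv(np.array(c['pose']));r,_=cv2.Rodrigues(T[:3,:3])
    return cv2.projectPoints(np.atleast_2d(P).astype(float),r,T[:3,3],K(c),np.array(c['dist'],float))[0][:,0]
E
python3 - <<'E'
from h import *
s=telemetry.observe();print(s['clock'],s['position'],s['tool_rot'])
for n in("scene","top"):
    im=grab_frame(n);cv2.imwrite(f'pics/{n}0.png',im[:,:,::-1])
    print(n,np.round(np.array(calibration(n)['pose'])[:3,3],3))
    for l,z in(("gate",.11),("box_in",.006),("cap_a_mid",.119),("wide_cap_mid",.123),("tray",0),("bottle",0),("beaker",0),("carton",0)):
        for d in landmark_of(l,n):print(l,round(d['score'],2),np.round(d['xy'],1),np.round(ray(n,d['xy'],z),4))
E
```

```text
0.0 [ 0.22632823 -0.5822329   0.23073078] [-3.14049302e+00  8.75888638e-05  3.70793370e-01]
scene [ 1.44 -0.14  1.02]
gate 0.78 [209.9 191.5] [ 0.5557 -0.1396  0.11  ]
gate 0.35 [141.6 196.7] [ 0.5417 -0.3604  0.11  ]
box_in 0.87 [196.3 215.4] [ 0.5606 -0.1959  0.006 ]
cap_a_mid 0.68 [201.8 252.4] [ 0.7981 -0.1834  0.119 ]
cap_a_mid 0.6 [234.9 256.2] [ 0.8262 -0.093   0.119 ]
cap_a_mid 0.5 [240.5 195.9] [ 0.6003 -0.0447  0.119 ]
cap_a_mid 0.44 [263.  265.1] [ 0.868  -0.0209  0.119 ]
cap_a_mid 0.42 [287.8 252.5] [0.8386 0.0554 0.119 ]
wide_cap_mid 0.73 [279.  174.8] [0.5298 0.0958 0.123 ]
tray 0.75 [239.8 210.5] [ 0.5583 -0.0445  0.    ]
beaker 0.71 [132.9 225.7] [ 0.5654 -0.4125  0.    ]
carton 0.93 [366.3 191.7] [0.5457 0.4247 0.    ]
top [0.556 0.009 1.106]
gate 0.71 [305.6 202.7] [ 0.5692 -0.1389  0.11  ]
box_in 0.58 [323.1 204.2] [ 0.5666 -0.2038  0.006 ]
box_in 0.49 [104.4 208. ] [0.5527 0.4072 0.006 ]
cap_a_mid 0.75 [212.2 179.8] [0.6254 0.0984 0.119 ]
cap_a_mid 0.69 [316.  148.2] [ 0.7076 -0.164   0.119 ]
cap_a_mid 0.62 [269.1 185.8] [ 0.6112 -0.0452  0.119 ]
cap_a_mid 0.62 [221.8 133.7] [0.7425 0.0752 0.119 ]
cap_a_mid 0.57 [282.9 134.7] [ 0.7413 -0.0797  0.119 ]
wide_cap_mid 0.72 [213.5 216.6] [0.5329 0.0939 0.123 ]
tray 0.97 [267.1 203.3] [ 0.5683 -0.0462  0.    ]
bottle 0.55 [381.8 256.7] [ 0.4195 -0.3707  0.    ]
beaker 0.76 [395.2 199.4] [ 0.5815 -0.4101  0.    ]
carton 0.63 [102.8 210.8] [0.5448 0.4136 0.    ]
carton 0.52 [267.1 204.7] [ 0.5644 -0.0463  0.    ]
```

```bash
python3 - <<'E'
import cv2
a=cv2.imread('pics/top0.png')[90:300,80:440];cv2.imwrite('pics/t1.png',cv2.resize(a,None,fx=2.2,fy=2.2,interpolation=2))
E
```

```text
(no output)
```

View pics/t1.png

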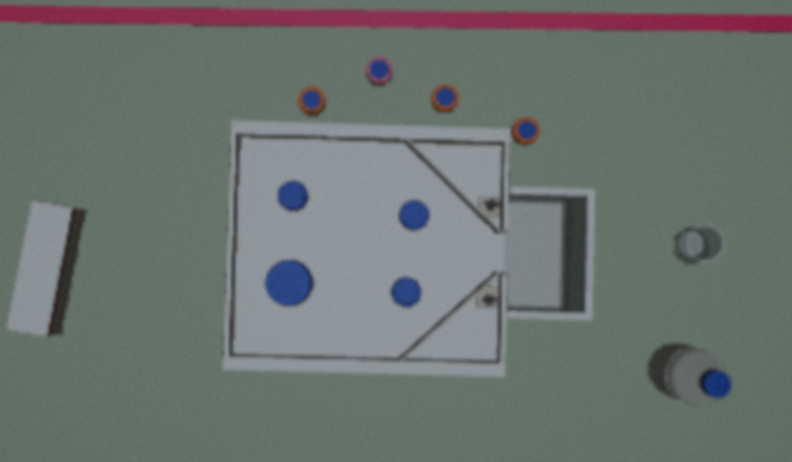

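View pics/scene0.png

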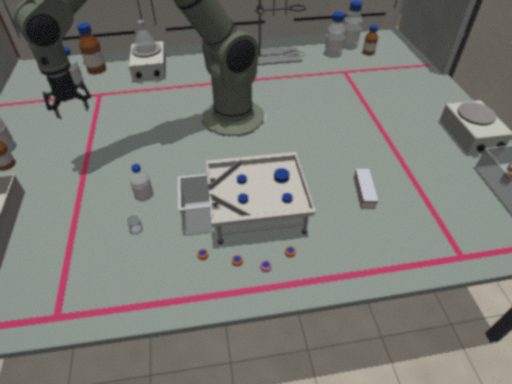

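The top view (2.2x crop) shows three small blue caps at crop (292,195), (413,214) and (405,291), and the wide cap at (289,282). The gate is at about (502,252), opening to the right (world -y). The four orange and pink look-alikes lie on the bench above the tray. The scene view agrees: the bottle and beaker are on the robot's right, the carton is on its left.

```bash
cat >> h.py <<'E'
def caps(im):
    hsv=cv2.cvtColor(im,cv2.COLOR_RGB2HSV);m=cv2.inRange(hsv,(100,120,50),(130,255,255))
    n,l,st,ce=cv2.connectedComponentsWithStats(m)
    return [(int(st[i,4]),ce[i]) for i in range(1,n) if st[i,4]>60 and 170<ce[i][0]<360 and 150<ce[i][1]<280]
E
python3 - <<'E'
from h import *
im=cv2.imread('pics/top0.png')[:,:,::-1].copy()
u=lambda p:np.array(p)/2.2+[80,90]-[.25,.25]
C=[ray('top',u(p),.123)[:2] for p in((237,135),(503,144),(499,361),(231,355))]
print('corners',np.round(C,4),[round(np.linalg.norm(C[i]-C[i-1]),4) for i in range(4)])
for p in((498,231),(500,272)):print('guide tip',ray('top',u(p),.138))
ex=(C[1]-C[0]+C[2]-C[3]);ex/=np.linalg.norm(ex);ey=np.array([-ex[1],ex[0]])
g=np.mean([ray('top',u(p),.138)[:2] for p in((498,231),(500,272))],0)
cen=np.mean(C,0)
print('ex',ex,np.degrees(np.arctan2(ex[1],ex[0])),'cen',cen,'origin by corners',cen+.055*ex,'gate mid(96)->origin',g-.096*ex)
for a,c in caps(im):
    r=ray('top',c,.136 if a>300 else .128);o=cen+.055*ex
    print(a,c,np.round(r,4),'tray',np.round([(r[:2]-o)@ex,(r[:2]-o)@ey],4))
E
```

```text
corners [[ 0.6969  0.1607]
 [ 0.689  -0.144 ]
 [ 0.4411 -0.1394]
 [ 0.4469  0.1645]] [np.float64(0.2501), np.float64(0.3048), np.float64(0.248), np.float64(0.304)]
guide tip [ 0.58850154 -0.13601822  0.138     ]
guide tip [ 0.54238023 -0.13828785  0.138     ]
ex [-0.02251333 -0.99974654] -91.29002779674693 cen [0.56847426 0.01045418] origin by corners [ 0.56723603 -0.04453188] gate mid(96)->origin [ 0.56760216 -0.04117736]
121 [212.53719008 178.53719008] [0.6279 0.0968 0.128 ] tray [-0.1426  0.0575]
120 [267.75833333 187.3       ] [ 0.6069 -0.0413  0.128 ] tray [-0.0041  0.0396]
310 [210.68709677 218.19354839] [0.5293 0.0997 0.136 ] tray [-0.1433 -0.0412]
117 [264.36752137 222.36752137] [ 0.5193 -0.0332  0.128 ] tray [-0.0102 -0.0482]
```

```bash
T='[0,0,0,0,0,-0.14,0.86]'; python3 -m inch '[[0,0,0,0,0,-0.14,0.8],[0,0,0,0,0,-0.14,0.8],[0,0,0,0,0,-0.14,0.8],[0,0,0,0,0,-0.14,0.8],[0,0,0,0,0,-0.14,0.8]]'; python3 -m inch '[[0,0,0,0,0,-0.14,0.8],[0,0,0,0,0,-0.14,0.8],[0,0,0,0,0,-0.14,0.8],[0,0,0,0,0,-0.14,0.8],[0,0,0,0,0,0,0.8]]'
```

```text
clock: 1.4
position: [0.2264, -0.5826, 0.2313]
tool_rot: [3.142, 0.0, 1.076]
force: [0.7, -0.2, -0.5]
grip_width: 0.0172
finger_force: 0.0
clock: 1.9
position: [0.2262, -0.5826, 0.2312]
tool_rot: [3.141, -0.0, 1.633]
force: [-0.8, -0.1, 0.3]
grip_width: 0.0173
finger_force: 0.0
```

Step one: rotate to the tray heading and travel high over the bottle to behind cap A. Its tray position is (-4, 40) mm.

```bash
python3 -m inch '[[0,0,0,0,0,0.085,0.8],[0.03,0.018,0,0,0,0,0.8],[0.038,0.024,0,0,0,0,0.8],[0.038,0.024,0,0,0,0,0.8],[0.038,0.024,0,0,0,0,0.8]]'; python3 -m inch '[[0.038,0.024,0,0,0,0,0.8],[0.038,0.024,0,0,0,0,0.8],[0.038,0.024,0,0,0,0,0.8],[0.038,0.024,0,0,0,0,0.8],[0.038,0.024,0,0,0,0,0.8]]';  python3 -m inch '[[0.038,0.024,0,0,0,0,0.8],[0.038,0.024,0,0,0,0,0.8],[0.038,0.024,0,0,0,0,0.8],[0.038,0.024,0,0,0,0,0.8],[0.038,0.022,0,0,0,0,0.8]]'
cat >> h.py <<'E'
O=np.array([.5675,-.045]);EX=np.array([-.0225,-.99975]);EY=np.array([.99975,-.0225])
def tr(p): d=np.array(p[:2])-O; return np.round(1000*np.array([d@EX,d@EY]),1)
def st():
    s=telemetry.observe();print(round(s['clock'],2),'tcp',tr(s['position']),np.round(s['position'][2],4),np.round(s['tool_rot'],3),'w',round(s['grip_width'],4),np.round(s['force'],1))
def look(fn=None):
    im=grab_frame('top')
    if fn: a=im[130:270,160:380,::-1];cv2.imwrite(fn,cv2.resize(a,None,fx=3.4,fy=3.4,interpolation=2))
    for a,c in caps(im):print(a,tr(ray('top',c,.136 if a>200 else .128)))
E
python3 -c "from h import *;st()"
```

```text
clock: 2.4
position: [0.3207, -0.4393, 0.2314]
tool_rot: [3.141, 0.0, 1.54]
force: [1.4, -1.1, -0.5]
grip_width: 0.017
finger_force: 0.0
clock: 2.9
position: [0.4455, -0.2524, 0.2315]
tool_rot: [3.141, 0.0, 1.54]
force: [0.6, -0.8, 0.5]
grip_width: 0.0173
finger_force: 0.0
clock: 3.4
position: [0.5684, -0.0653, 0.2314]
tool_rot: [3.141, 0.0, 1.541]
force: [1.4, -0.7, 0.0]
grip_width: 0.0172
finger_force: 0.0
3.4 tcp [20.3  1.3] 0.2314 [3.141 0.    1.541] w 0.0172 [ 1.4 -0.7  0. ]
```

```bash
python3 -m inch '[[0.034,0.019,0,0,0,0,0.8],[0.034,0.019,0,0,0,0,0.8],[0,0,0.04,0,0,0.0,0.8],[0,0,0.04,0,0,0,0.8],[0,0,0.025,0,0,0,0.8]]'; python3 -m inch '[[0,0,0.009,0,0,0,0.8],[0,0,0,0,0,0,0.8]]'; python3 -c "from h import *;st();look('pics/t2.png')"
```

```text
clock: 3.9
position: [0.6062, 0.0002, 0.1236]
tool_rot: [-3.139, 0.0, 1.541]
force: [0.3, -0.3, -0.2]
grip_width: 0.0171
finger_force: 0.0
clock: 4.1
position: [0.6068, 0.0002, 0.1167]
tool_rot: [-3.14, 0.0, 1.543]
force: [-0.0, 0.9, -1.2]
grip_width: 0.017
finger_force: 0.0
4.1 tcp [-46.   38.3] 0.1167 [-3.14   0.     1.543] w 0.017 [-0.   0.9 -1.2]
65 [-149.1   56.5]
311 [-143.5  -41.4]
```

View pics/t2.png

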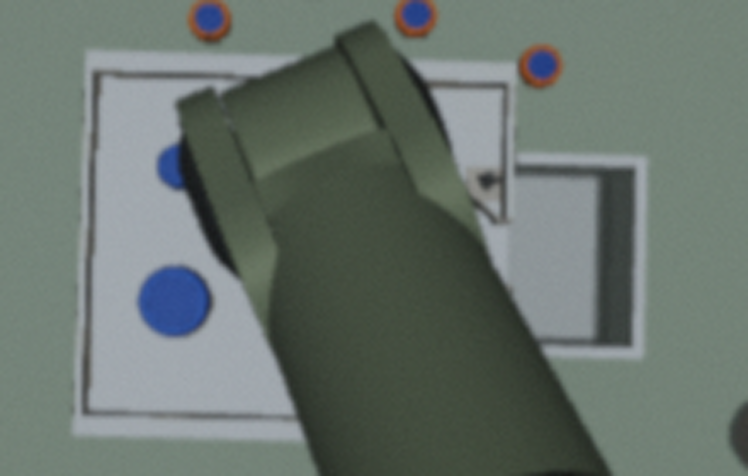

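View blocked by the arm, which covers caps A and B. The rear cap and the wide cap are still in place, at (175,165) and (175,300). Next I push cap A in a fingertip cradle, diagonally to the centreline and then straight out.

```bash
python3 -m inch '[[-0.004,0,0,0,0,0.005,0.74],[-0.004,0,0,0,0,0,0.74],[-0.005,0,0,0,0,0,0.74],[-0.005,0,0,0,0,0,0.74],[-0.006,0,0,0,0,0,0.74]]'; python3 -m inch '[[-0.009,-0.003,0,0,0,0,0.74],[-0.009,-0.004,0,0,0,0,0.74],[-0.009,-0.005,0,0,0,0,0.74],[-0.009,-0.005,0,0,0,0,0.74],[-0.009,-0.005,0,0,0,0,0.74]]'; python3 -c "
from h import *
st();im=grab_frame('scene');a=im[130:260,150:330,::-1];cv2.imwrite('pics/s1.png',cv2.resize(a,None,fx=4,fy=4,interpolation=2))"
```

```text
clock: 4.65
position: [0.6065, -0.0244, 0.1175]
tool_rot: [3.141, -0.0, 1.54]
force: [-0.3, -0.6, 0.4]
grip_width: 0.0222
finger_force: 0.0
clock: 5.15
position: [0.5825, -0.0691, 0.1173]
tool_rot: [-3.142, 0.0, 1.541]
force: [-0.3, -0.8, 0.0]
grip_width: 0.022
finger_force: 0.0
5.15 tcp [23.7 15.6] 0.1173 [-3.142  0.     1.541] w 0.022 [-0.3 -0.8  0. ]
```

View pics/s1.png

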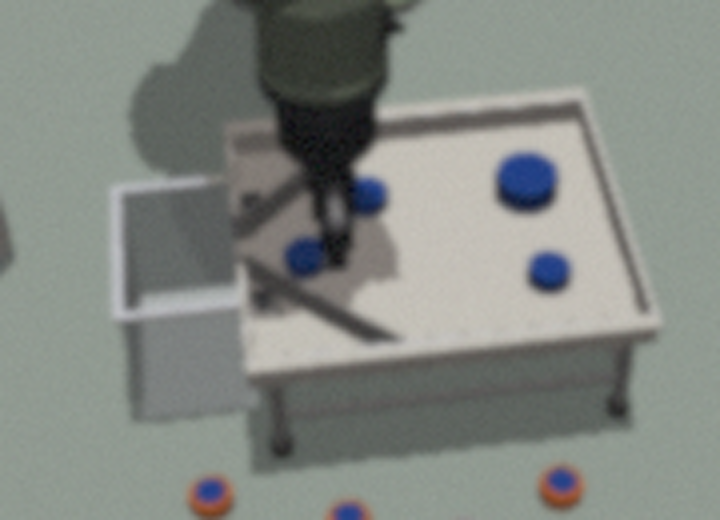

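Cap A sits in the cradle at (305,257) in the crop and heads for the gate. Cap B at (368,195) is clear of the fingers.

```bash
python3 -c "
from h import *
print(tr(ray('scene',[305/4+150,257/4+130],.119)), tr(ray('scene',[368/4+150,195/4+130],.119)))"
python3 -m inch '[[-0.008,-0.004,0,0,0,0,0.74],[-0.008,-0.004,0,0,0,0,0.74],[-0.008,-0.004,0,0,0,0,0.74],[-0.006,-0.003,0,0,0,0,0.85],[-0.003,0,0,0,0,0,0.85]]'; python3 -c "
from h import *
st();im=grab_frame('scene')
for a,c in caps(im):print(a,c,tr(ray('scene',c,.121)))"
```

```text
[43.4 19. ] [-15.3 -44.2]
clock: 5.7
position: [0.5667, -0.1016, 0.1173]
tool_rot: [-3.141, 0.0, 1.54]
force: [-0.6, 0.3, -0.8]
grip_width: 0.0128
finger_force: 0.0
5.7 tcp [56.6  0.5] 0.1173 [-3.141  0.     1.54 ] w 0.0128 [-0.6  0.3 -0.8]
135 [281.13333333 174.88148148] [-147.4  -41.5]
```

```bash
python3 -m inch '[[-0.006,0,0,0,0,0,0.85],[-0.006,0,0,0,0,0,0.85],[-0.006,0,0,0,0,0,0.85],[-0.007,0,0,0,0,0,0.85],[0,0,0,0,0,0,0.85]]'; python3 -c "
from h import *
st();im=grab_frame('scene');a=im[130:260,150:330,::-1];cv2.imwrite('pics/s2.png',cv2.resize(a,None,fx=4,fy=4,interpolation=2))"
```

```text
clock: 6.25
position: [0.5662, -0.127, 0.1172]
tool_rot: [-3.141, 0.0, 1.539]
force: [0.3, 0.6, -0.1]
grip_width: 0.0126
finger_force: 0.0
6.25 tcp [82.   0.6] 0.1172 [-3.141  0.     1.539] w 0.0126 [ 0.3  0.6 -0.1]
```

View pics/s2.png

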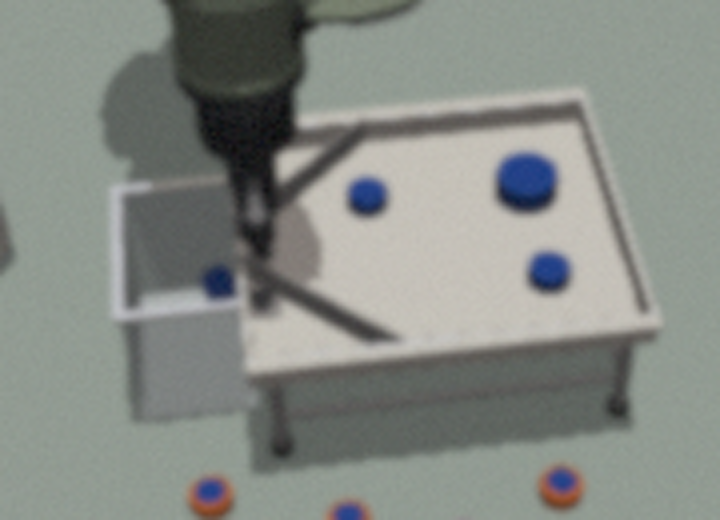

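Cap A is in the catch box at (218,282). Caps B and C and the wide cap haven't moved. Next is cap B, at tray (-11, -47).

```bash
python3 -m inch '[[0.006,0,-0.01,0,0,-0.009,0.85],[0,0,-0.045,0,0,0,0.74],[0.045,-0.016,0,0,0,0,0.74],[0.045,-0.016,0,0,0,0,0.74],[0.04,-0.0155,0,0,0,0,0.74]]'; python3 -m inch '[[0,0,0.03,0,0,0,0.74],[0,0,0.024,0,0,0,0.74],[0,0,0,0,0,0,0.74]]'; python3 -c "from h import *;st()"
```

```text
clock: 6.8
position: [0.5211, 0.0139, 0.1734]
tool_rot: [3.14, -0.0, 1.551]
force: [1.1, 1.0, 0.3]
grip_width: 0.0221
finger_force: 0.0
clock: 7.1
position: [0.5204, 0.0121, 0.1168]
tool_rot: [-3.138, 0.0, 1.552]
force: [0.0, 1.5, 1.4]
grip_width: 0.0221
finger_force: 0.0
7.1 tcp [-56.1 -48.3] 0.1168 [-3.138  0.     1.552] w 0.0221 [0.  1.5 1.4]
```

```bash
python3 -m inch '[[-0.006,0,0,0,0,0,0.74],[-0.006,0,0,0,0,0,0.74],[-0.005,0,0,0,0,0,0.74],[-0.005,0,0,0,0,0,0.74],[-0.005,0,0,0,0,0,0.74]]'; python3 -m inch '[[-0.008,0.003,0,0,0,0,0.74],[-0.009,0.005,0,0,0,0,0.74],[-0.009,0.005,0,0,0,0,0.74],[-0.009,0.005,0,0,0,0,0.74],[-0.009,0.005,0,0,0,0,0.74]]'; python3 -m inch '[[-0.009,0.0055,0,0,0,0,0.74],[-0.009,0.0055,0,0,0,0,0.74]]'; python3 -c "
from h import *
st();im=grab_frame('scene');a=im[130:260,150:330,::-1];cv2.imwrite('pics/s3.png',cv2.resize(a,None,fx=4,fy=4,interpolation=2))"
```

```text
clock: 7.6
position: [0.5214, -0.0164, 0.1187]
tool_rot: [3.141, 0.0, 1.549]
force: [-0.4, 0.4, 0.7]
grip_width: 0.0217
finger_force: 0.1
clock: 8.1
position: [0.5438, -0.0611, 0.1182]
tool_rot: [-3.141, -0.0, 1.55]
force: [-0.4, -0.1, -0.3]
grip_width: 0.022
finger_force: 0.1
clock: 8.3
position: [0.5544, -0.0793, 0.1183]
tool_rot: [-3.142, -0.0, 1.55]
force: [0.8, -0.1, -0.6]
grip_width: 0.0221
finger_force: 0.0
8.3 tcp [ 34.5 -12.3] 0.1183 [-3.142 -0.     1.55 ] w 0.0221 [ 0.8 -0.1 -0.6]
```

View pics/s3.png

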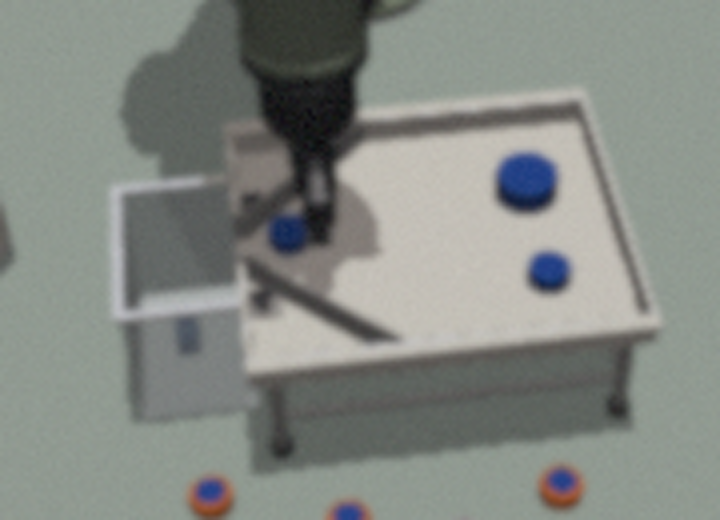

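Cap B is cradled at (287,232), just short of the gate. Cap A shows through the box wall at (188,335).

```bash
python3 -m inch '[[-0.008,0.0045,0,0,0,0,0.74],[-0.008,0.0045,0,0,0,0,0.74],[-0.006,0.0035,0,0,0,0,0.85],[-0.003,0,0,0,0,0,0.85],[-0.005,0,0,0,0,0,0.85]]'; python3 -m inch '[[-0.006,0,0,0,0,0,0.85],[-0.006,0,0,0,0,0,0.85],[-0.006,0,0,0,0,0,0.85],[0,0,0,0,0,0,0.85],[0,0,0,0,0,0,0.85]]';python3 -m inch '[[0.006,0,-0.01,0,0,0,0.85],[0,0,-0.045,0,0,0,0.74],[0.045,0.011,0,0,0,0,0.74],[0.045,0.011,0,0,0,0,0.74],[0.045,0.011,0,0,0,0,0.74]]'; python3 -c "
from h import *
st();im=grab_frame('scene');a=im[130:260,150:330,::-1];cv2.imwrite('pics/s4.png',cv2.resize(a,None,fx=4,fy=4,interpolation=2))
for a,c in caps(im):print(a,c,tr(ray('scene',c,.121)))"
```

```text
clock: 8.85
position: [0.5658, -0.1086, 0.1183]
tool_rot: [-3.142, -0.0, 1.55]
force: [0.2, -0.1, -0.3]
grip_width: 0.0125
finger_force: 0.0
clock: 9.35
position: [0.5654, -0.1267, 0.1183]
tool_rot: [3.142, -0.0, 1.55]
force: [-0.4, -0.3, 0.5]
grip_width: 0.0128
finger_force: 0.0
clock: 9.85
position: [0.6017, 0.0157, 0.1746]
tool_rot: [3.14, -0.0, 1.549]
force: [0.7, -0.5, -0.2]
grip_width: 0.022
finger_force: 0.0
9.85 tcp [-61.4  32.8] 0.1746 [ 3.14  -0.     1.549] w 0.022 [ 0.7 -0.5 -0.2]
131 [281.16793893 174.70992366] [-147.6  -42.3]
```

View pics/s4.png

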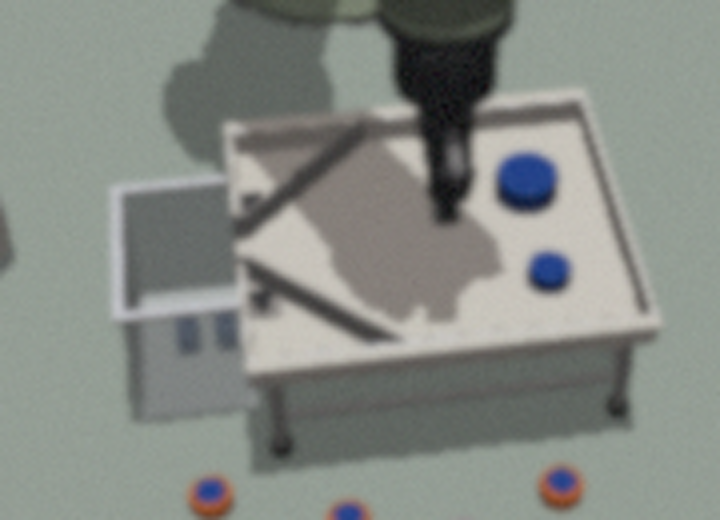

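Caps A and B both show through the box wall at (188,335) and (226,332). Cap C is at (549,268), so I move behind it and push.

```bash
python3 -m inch '[[0.042,0.0085,0,0,0,0,0.74],[0.042,0.0085,0,0,0,0,0.74],[0.041,0.008,0,0,0,0,0.74],[0,0,0.03,0,0,0,0.74],[0,0,0.026,0,0,0,0.74]]'; python3 -m inch '[[0,0,0,0,0,0,0.74],[-0.006,0,0,0,0,0,0.74],[-0.006,0,0,0,0,0,0.74],[-0.005,0,0,0,0,0,0.74],[-0.005,0,0,0,0,0,0.74]]'; python3 -m inch '[[-0.006,0,0,0,0,0,0.74],[-0.008,0,0,0,0,0,0.74],[-0.01,-0.002,0,0,0,0,0.74],[-0.01,-0.003,0,0,0,0,0.74],[-0.01,-0.003,0,0,0,0,0.74]]'; python3 -c "
from h import *
st();im=grab_frame('scene');a=im[130:260,150:330,::-1];cv2.imwrite('pics/s5.png',cv2.resize(a,None,fx=4,fy=4,interpolation=2))"
```

```text
clock: 10.4
position: [0.6289, 0.1406, 0.1174]
tool_rot: [3.14, -0.001, 1.553]
force: [-0.2, -1.3, -0.1]
grip_width: 0.0224
finger_force: 0.0
clock: 10.9
position: [0.629, 0.1152, 0.1183]
tool_rot: [3.14, -0.0, 1.549]
force: [-0.4, -0.0, 0.3]
grip_width: 0.0219
finger_force: 0.1
clock: 11.4
position: [0.6192, 0.0711, 0.1173]
tool_rot: [-3.141, 0.0, 1.55]
force: [0.5, 0.1, 0.4]
grip_width: 0.0222
finger_force: 0.1
11.4 tcp [-117.3   49.1] 0.1173 [-3.141  0.     1.55 ] w 0.0222 [0.5 0.1 0.4]
```

View pics/s5.png

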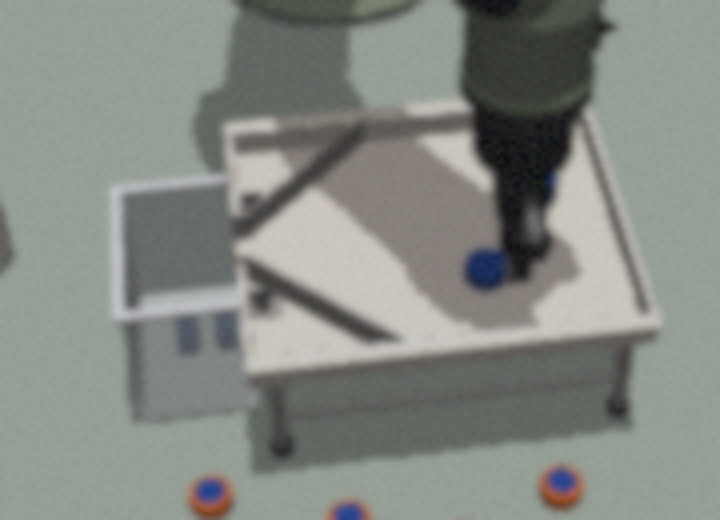

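Cap C is in the cradle at (486,268), and the wide cap stays put behind the gripper. I keep pushing toward the gate.

```bash
python3 -m inch '[[-0.01,-0.003,0,0,0,0,0.74],[-0.01,-0.003,0,0,0,0,0.74],[-0.01,-0.003,0,0,0,0,0.74],[-0.01,-0.003,0,0,0,0,0.74],[-0.01,-0.003,0,0,0,0,0.74]]'; python3 -m inch '[[-0.01,-0.003,0,0,0,0,0.74],[-0.01,-0.003,0,0,0,0,0.74],[-0.01,-0.003,0,0,0,0,0.74],[-0.01,-0.003,0,0,0,0,0.74],[-0.01,-0.003,0,0,0,0,0.74]]'; python3 -m inch '[[-0.01,-0.003,0,0,0,0,0.74],[-0.01,-0.003,0,0,0,0,0.74],[-0.01,-0.003,0,0,0,0,0.74],[-0.01,-0.003,0,0,0,0,0.74],[-0.01,-0.003,0,0,0,0,0.74]]'; python3 -c "
from h import *
st();im=grab_frame('scene');a=im[130:260,150:330,::-1];cv2.imwrite('pics/s6.png',cv2.resize(a,None,fx=4,fy=4,interpolation=2))"
```

```text
clock: 11.95
position: [0.6033, 0.0216, 0.1173]
tool_rot: [3.142, 0.0, 1.55]
force: [-0.2, -0.2, 0.8]
grip_width: 0.0221
finger_force: 0.1
clock: 12.45
position: [0.5872, -0.028, 0.1173]
tool_rot: [3.142, -0.0, 1.55]
force: [0.7, -0.2, 0.4]
grip_width: 0.0221
finger_force: 0.1
clock: 12.95
position: [0.5712, -0.0776, 0.1173]
tool_rot: [3.142, -0.0, 1.55]
force: [-0.0, -1.1, 0.6]
grip_width: 0.022
finger_force: 0.1
12.95 tcp [32.5  4.4] 0.1173 [ 3.142 -0.     1.55 ] w 0.022 [-0.  -1.1  0.6]
```

View pics/s6.png

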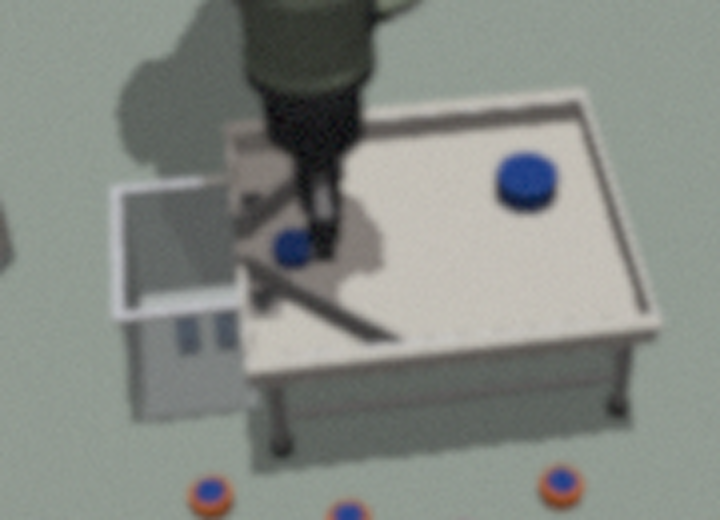

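Cap C is at (292,248), in front of the gate.

```bash
python3 -m inch '[[-0.007,-0.0015,0,0,0,0,0.74],[-0.007,-0.0015,0,0,0,0,0.74],[-0.006,-0.001,0,0,0,0,0.85],[-0.004,0,0,0,0,0,0.85],[-0.005,0,0,0,0,0,0.85]]'; python3 -m inch '[[-0.006,0,0,0,0,0,0.85],[-0.007,0,0,0,0,0,0.85],[-0.006,0,0,0,0,0,0.85],[0,0,0,0,0,0,0.85],[0,0,0,0,0,0,0.85]]';python3 -m inch '[[0.006,0,-0.01,0,0,0,0.85],[0,0,-0.045,0,0,0,0.85],[0.03,0,-0.03,0,0,0,0.85],[0.045,0,0,0,0,0,0.85],[0,0,0,0,0,0,0.85]]'; python3 -m inch '[[0,0,0,0,0,0,0.85],[0,0,0,0,0,0,0.85],[0,0,0,0,0,0,0.85],[0,0,0,0,0,0,0.85],[0,0,0,0,0,0,0.85]]'; python3 -c "
from h import *
st();im=grab_frame('scene');a=im[130:260,150:330,::-1];cv2.imwrite('pics/s7.png',cv2.resize(a,None,fx=4,fy=4,interpolation=2))"
```

```text
clock: 13.5
position: [0.5669, -0.1058, 0.1173]
tool_rot: [3.142, -0.0, 1.55]
force: [0.3, -0.1, -0.7]
grip_width: 0.0126
finger_force: 0.0
clock: 14.0
position: [0.5665, -0.1247, 0.1173]
tool_rot: [3.142, -0.0, 1.55]
force: [0.5, 0.5, 0.1]
grip_width: 0.0125
finger_force: 0.0
clock: 14.5
position: [0.5686, -0.0368, 0.2044]
tool_rot: [3.139, -0.003, 1.557]
force: [-0.3, -0.3, -0.6]
grip_width: 0.0128
finger_force: 0.0
clock: 15.0
position: [0.5681, -0.0442, 0.2022]
tool_rot: [-3.141, -0.0, 1.549]
force: [0.3, -0.8, 0.2]
grip_width: 0.0129
finger_force: 0.0
15.0 tcp [-0.8  0.6] 0.2022 [-3.141 -0.     1.549] w 0.0129 [ 0.3 -0.8  0.2]
```

View pics/s7.png

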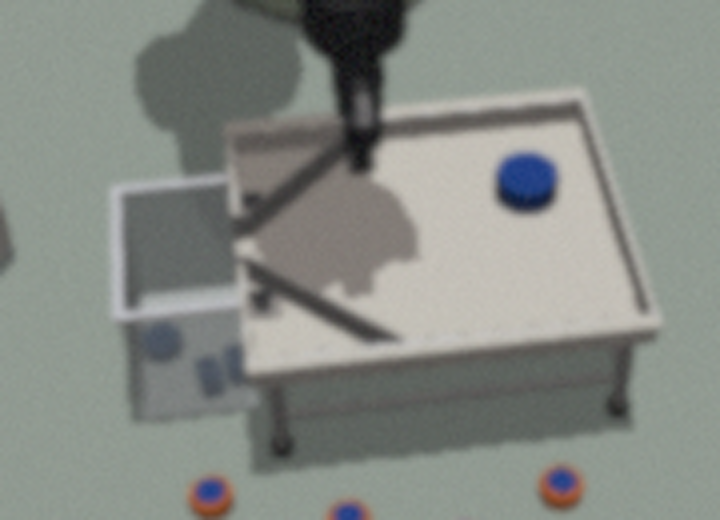

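All three caps show through the box wall, at (162,340), (210,375) and (235,362), and the wide cap is still in the tray. I'll let them settle, check for motion, then hand in.

```bash
R='x'; python3 -c "
from h import *
cv2.imwrite('/tmp/f0.png',grab_frame('scene'))"
python3 -m inch '[[0,0,0,0,0,0,0.85],[0,0,0,0,0,0,0.85],[0,0,0,0,0,0,0.85],[0,0,0,0,0,0,0.85],[0,0,0,0,0,0,0.85]]' >/dev/null; python3 -m inch '[[0,0,0,0,0,0,0.85],[0,0,0,0,0,0,0.85],[0,0,0,0,0,0,0.85],[0,0,0,0,0,0,0.85],[0,0,0,0,0,0,0.85]]'>/dev/null
python3 -c "
from h import *
a=cv2.imread('/tmp/f0.png').astype(float);b=grab_frame('scene').astype(float)
d=cv2.GaussianBlur(np.abs(a-b).mean(2),(0,0),1.5)
print('box diff',d[195:240,175:215].max(),'background',d[230:300,230:300].max())
d=bot;b=None"
```

```text
box diff 2.2982351987051657 background 2.5652248669306217
```

```bash
python3 -c "
from h import *
print(bot.job_done())"
```

```text
the job is handed in; nothing more can be done
None
```

I pushed all three small caps one at a time through the gate into the catch box, where they lie still; the wide cap is still in the tray, the arm stayed clear of the bottle, beaker and carton, and I handed the job in at about 16 s (no verdict was returned).

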